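Load a timber lath into a spring holder

ROBOT

A 6-joint arm with a two-finger parallel gripper is mounted at the origin on a cart in front of the work surface, level with it; the furniture and walls round the work are solid. World frame = base frame: x ahead of the robot, y to its left, z up, the work surface at z = 0. Lengths are in m, angles in rad, forces in N, time in s.
With the tool pointing down it reaches from about 0.275 to 0.775 m from the base axis. Payload 14.6 kg.
Tool frame: the origin (TCP) lies midway between the tips of the shut fingers; the grasp point (between the pads) lies 19 mm behind it; z points along the fingers, y is the line along which they close (so a half turn about z gives the same grasp; the last joint's range is limited). The gripper opens to 85 mm and grips with 20 to 120 N. Pads are 22 mm wide; open, the fingers measure 114 mm over their backs; the gripper's body (76 mm by 85 mm) begins 54 mm behind the grasp point. The pads swing forward as they close: fully open they stand 13 mm farther back than shut.
Start: joints at [1.019, 0.263, -0.048, 1.259, 0, 1.415], TCP at [0.203, 0.484, 0.231] pointing down, gripper open.
Joint ranges: [-2.65, 2.65], [-0.89, 1.7], [-1.18, 1.37], [-2.13, 2.11], [-1.35, 1.29], [-3.14, 3.14]. Speed limits (rad/s): [1.89, 1.89, 2.57, 2.79, 3.14, 3.14].

INTERFACE

Orientations are given as [roll, pitch, yaw] about the fixed x, y, z axes, in that order (R = Rz(yaw) Ry(pitch) Rx(roll)).
In Python, from plant import manip gives the robot as it stands. The module is installed in compiled form; this text tells all that it offers.
- The arm moves only by the tool carry_out, never from a script. Its argument "targets" is a list of rows, each an object of numbers: "dx", "dy", "dz": the shift along the tool's x, y, z in m; "wx", "wy", "wz": the turn, a rotation vector about the tool's x, y, z in rad; "hand": the gripper's target within -1 to 1 (shut at 1, half-way at 0, fully open at -1). A call has 1 to 20 rows; each row is the pose to reach, as a shift and turn from the pose commanded when the call began, along the tool's axes at that moment; what a row does not reach only later rows make up. A row lasts 1/12 s, in which the tool goes at most 41.7 mm and 7.16 degrees, less where a joint would pass 70% of its speed; a pose out of reach is approached as far as the arm can. A call with a gripper value outside its range is refused whole. The fingers move at their own pace and stop on an object; "force" is the grip in N (left out, the last holds). Time passes only in rows, so rows that repeat a pose let the fingers close. It gives the time, the measured TCP pose, the force, the opening and the grip force at its end, in the units of the state.
- manip.sense(): the state, without advancing time (a new reading comes with each control period).
- manip.capture(name): name is "side" or "top" or "wrist"; returns a dict with "color" (480x640x3 uint8, red, green, blue), "z_map" (480x640 float32, m along the optical axis (not along the pixel's ray), 0 where there is no reading), "K" (3x3 intrinsics, pixels), "R" (3x3) and "t" (3): a world point X has camera coordinates R X + t; the wrist camera has in their place "hand_eye" (4x4, takes a point from camera to tool coordinates, whose origin is the TCP and whose axes are the flange's). Camera axes: x right, y down, z forward; pixel columns grow to the right and rows downward; lengths in m; the calibration is good to about 2 mm. A picture is of the moment at which its call begins: read the wrist's pose just before it.
- manip.finish_job(): hands the job in; it is judged then, once.
The state is a dict: "clock": time; "q": joint angles; "qd": joint speeds; "joint_torque": joint torques, N m; "position": TCP position; "ee_rot": TCP orientation; "wrist_force": force on the tool from outside, world axes, zero at the start; "wrist_torque": the same for the moment, N m; "gripper_width": finger opening in m; "grip_force": force on a finger pad.
Only numpy, scipy, OpenCV 4.12 (cv2) and the standard library are available. Lean on these libraries where they do the work, as an engineer would, in place of code of your own. Each camera call takes 0.05 s, during which the arm holds its last target. There are 200 camera calls.

TASK

Load the loose timber lath into the spring holder ready for sanding: tip it, put one end under the orange carriage's hood, press the sprung carriage back with it, and lower the other end until the carriage pushes it into the pocket under the blue end stop. Leave the lath lying flat on both beds, held by the spring with both ends caught, and do not disturb the tape measure, bottle, tape roll and seam roller.

Things in the scene. Friction and masses are not known exactly. Their poses are not given: they have to be found in the camera images.
- lath_center (a point): Centre of a loose brown timber lath, a plain bar 155 mm long (its y axis), 24 mm wide (its x axis) and 14 mm thick (its z axis), about 35 g; it starts flat on the worktop and its two ends are alike. Once loaded, friction at the ends can hold it slightly cocked until it is pressed down on the beds; under the press it may also slip or turn a little in a gripper.
- holder: Spring holder fixed to the worktop, 260 x 84 mm, aluminium foot 8 mm thick. Origin at worktop level under the loaded lath's centre; x runs from the sprung orange carriage (-x, robot's side) to the blue end stop (+x), z up. Blue spring housing at x = -146 to -122 mm, top z = 62 mm.
- seat (a point): Where the loaded lath's centre must lie: 39 mm above the worktop, axes as the holder's, lath along x. Two black beds carry it, tops at z = 32 mm, from holder x = -141 to -28 and +32 to +94 mm; between them only the foot, room for fingers. Side cheeks 12 mm high above the beds, inner faces at y = +/-15.5 mm, x = -64 to -34 and +38 to +72 mm.
- pocket (a point): Middle of the back wall of the pocket at the foot of the blue end stop, 9 mm above the bed, at holder x = +77.5 mm. The pocket is 18 mm high and 5 mm deep under the overhanging front of the stop (at x = +72.5 mm), which rises to z = 87 mm; the stop is 60 mm wide, its rear at x = +94 mm.
- carriage_face (a point): Point on the upright face of the orange carriage, on the centre line, 7 mm above the bed; axes as the holder's. At rest at holder x = -67.5 mm (145 mm to the pocket wall), fully pressed -89.5 mm. A hood juts 12 mm from the face toward +x, underside 26 mm above the bed, top 31 mm. Carriage 52 mm wide, top 66 mm above the worktop.
- carriage (a joint): How far the carriage is pressed back (toward -x of the holder), 0 at rest to 0.022 m at its end stop. The spring pushes with about 3 N at rest and 8 N fully back and returns it at once. With the lath loaded it reads about 0.010; the lath clears the overhang of the end stop, lying flat, only when it reads over 0.015.
- tape_measure: Yellow and black pocket tape measure, 64 x 75 x 30 mm, on the worktop; origin under its centre. Leave alone.
- wipe_bottle: White squeeze bottle with a red cap, 64 mm across and 186 mm high, standing on the worktop; origin under its centre. Leave alone.
- blue_tape: Roll of blue masking tape, 108 mm across and 24 mm high, lying flat; origin under its centre. Leave alone.
- seam_roller: Seam roller with a blue handle and black roller, 40 x 192 x 31 mm, lying on the worktop along its y axis; origin under its centre. Leave alone.
Not all that is in view belongs to the job. Leave any yellow look-alike of the part that bears lath_center alone.

How it is judged:
By the outcome, as a careful person would: the job done as asked, in the order asked, and still so for the second after the job is handed in, with the robot touching nothing.
It also fails if it takes over 67 s, if anything falls off the work surface, if the arm or the gripper's body presses on something with over 40 N, if the wrist force passes 120 N, or if a joint passes its speed limit or range.

## Working session

There is one attempt and no reset: what is moved stays moved. The work goes in short steps, Python scripts to look and compute and a tool call to move; the robot and the scene stay as the last step left them, time stands still between calls to the robot, and variables do not carry over. Pictures are saved under pics/ and viewed, at most 10 in all, crops included, and the job is handed in when it is done.

Besides the shell and the picture viewer there is one more tool, called after "Call:" as name([rows], argument=value, ...), one row to a line, values as JSON. carry_out: Moves the arm, as the interface text tells. Its arguments: {"type":"object","properties":{"targets":{"type":"array","items":{"type":"object","properties":{"dx":{"type":"number"},"dy":{"type":"number"},"dz":{"type":"number"},"wx":{"type":"number"},"wy":{"type":"number"},"wz":{"type":"number"},"hand":{"type":"number"}}}},"force":{"type":"number"}},"required":["targets"]}

```bash
mkdir -p pics
cat > h.py <<'E'
import numpy as np, cv2
from plant import manip
def cap(n):
    c=manip.capture(n); return c
def cloud(c,s=None):
    K=c["K"]; z=c["z_map"].astype(float); v,u=np.mgrid[:480,:640]
    P=np.stack([(u-K[0,2])/K[0,0]*z,(v-K[1,2])/K[1,1]*z,z],-1)
    if "R" in c: return (P-c["t"])@c["R"]
    from scipy.spatial.transform import Rotation as Ro
    H=c["hand_eye"]; P=P@H[:3,:3].T+H[:3,3]
    R=Ro.from_euler('xyz',s["ee_rot"]).as_matrix()
    return P@R.T+np.array(s["position"])
def save(c,n): cv2.imwrite(f"pics/{n}.png",c["color"][:,:,::-1])
E
python3 - <<'E'
from h import *
s=manip.sense(); print(s)
for n in("top","side"):
    c=cap(n); save(c,n+"0"); np.savez(n+"0.npz",**c); print(n,c["K"],c["R"],c["t"])
E
```

```text
{'clock': 0.0, 'q': array([ 1.01865981e+00,  2.63523539e-01, -4.89274345e-02,  1.25937999e+00,
       -1.80161001e-05,  1.41547866e+00]), 'qd': array([-1.34568508e-03, -1.14284924e-03, -1.20234683e-03,  8.78070455e-05,
        2.59282457e-04, -1.16976477e-03]), 'joint_torque': array([ 1.69542032e-03, -6.37621450e+01,  3.84563971e+01,  1.35869341e-02,
       -3.39174721e-05,  4.33695533e-07]), 'position': array([0.20278396, 0.48397082, 0.23082826]), 'ee_rot': array([-3.14056769e+00, -1.42252316e-04,  2.74477375e+00]), 'wrist_force': array([0.24687867, 0.47590076, 1.0042578 ]), 'wrist_torque': array([-0.01822105, -0.03580219, -0.03257213]), 'grip_force': 0.0, 'gripper_width': 0.08510208693061545}
top [[518.22200348   0.         317.84940828]
 [  0.         518.22200348 237.22407704]
 [  0.           0.           1.        ]] [[-0.01347252 -0.99988429  0.00706415]
 [-0.9958443   0.01278103 -0.09017081]
 [ 0.09007009 -0.00824962 -0.99590126]] [-0.01125799  0.53518437  1.39068429]
side [[498.83121909   0.         320.51186661]
 [  0.         498.83121909 246.09736225]
 [  0.           0.           1.        ]] [[-0.98749421  0.15707796 -0.0134798 ]
 [ 0.08029332  0.42750386 -0.90044069]
 [-0.13567672 -0.8902623  -0.4347699 ]] [0.54230724 0.00368456 1.2666978 ]
```

View pics/top0.png

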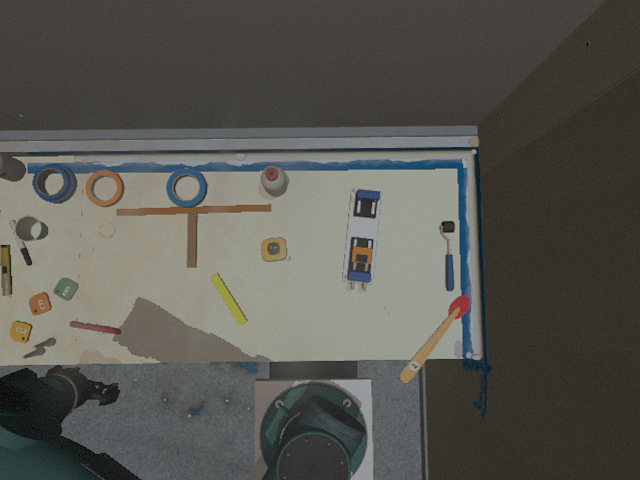

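View pics/side0.png

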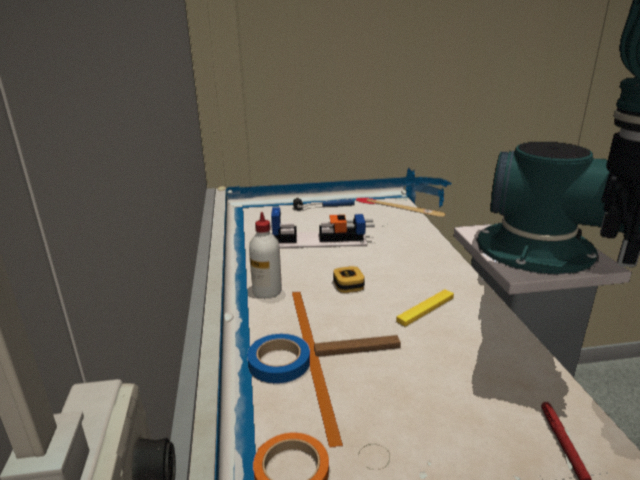

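The top view shows the brown lath at about (192,238), the holder from (367,190) to (356,288) with the blue stop at the far end, and a yellow look-alike at (229,299).

Run:
```python
from h import *
for n in("top","side"):
    c=dict(np.load(n+"0.npz")); P=cloud(c); hsv=cv2.cvtColor(c["color"],cv2.COLOR_RGB2HSV)
    H,S,V=[hsv[...,i].astype(int) for i in range(3)]
    def rep(name,m):
        m=m.astype(np.uint8); k,l,st,ce=cv2.connectedComponentsWithStats(m)
        if k<2: print(n,name,"none");return
        i=1+st[1:,4].argmax(); mm=l==i; Q=P[mm]; Q=Q[np.isfinite(Q).all(1)]
        r=cv2.minAreaRect(Q[:,:2].astype(np.float32)*1000)
        b=cv2.boxPoints(r)
        print(n,name,st[i],"med",Q.mean(0).round(4),"z",np.percentile(Q[:,2],[5,50,95]).round(4),"rect",np.round(r[0],1),np.round(r[1],1),round(r[2],1))
    X,Y,Z=P[...,0],P[...,1],P[...,2]
    v,u=np.mgrid[:480,:640]
    box=(u>180)&(u<206)&(v>205)&(v<272) if n=="top" else (u>305)&(u<405)&(v>325)&(v<362)
    print(n,"brown hsv",hsv[240,192] if n=="top" else hsv[346,360], hsv[211,150] if n=="top" else hsv[400,318], "z", Z[240,192] if n=="top" else Z[346,360])
    rep("lath",box&(Z>0.008)&(Z<.03)&(S>60))
    hold=(X>0.2)&(X<.75)&(Y<-0.03)&(Y>-.28)
    blue=(H>100)&(H<125)&(S>120)
    rep("stoptop",hold&blue&(Z>.078)&(Z<.096))
    rep("housetop",hold&blue&(Z>.054)&(Z<.07))
    rep("orange",hold&(H<20)&(S>140)&(Z>.056)&(Z<.075))
    rep("foot",hold&(Z>.004)&(Z<.1))
    rep("bottle",(Z>.03)&(Z<.2)&(X>.4)&(Y<.2)&(Y>0.02))
    rep("meas",(Z>.012)&(Z<.04)&(abs(X-.4)<.1)&(Y<.2)&(Y>0.02))
```

```text
top brown hsv [ 15  99 106] [ 14 136 122] z 0.01507943988989374
top lath [187 212  10  56 470] med [0.535  0.3285 0.0142] z [0.0093 0.0143 0.0191] rect [534.7 329.4] [ 25.4 152.3] 89.5
top stoptop [357 190  23   9 159] med [ 0.6416 -0.1515  0.0874] z [0.0826 0.0874 0.0927] rect [ 641.7 -151.4] [58.5 20.8] 84.5
top housetop [349 273  22   9  80] med [ 0.4254 -0.1321  0.062 ] z [0.0584 0.0619 0.0669] rect [ 426.6 -127.2] [55.1 19. ] 81.6
top orange [352 247  20  17 195] med [ 0.488  -0.1336  0.063 ] z [0.058  0.0629 0.0673] rect [ 484.  -132.5] [50.7 40.3] 82.2
top foot [ 342  187   41  106 2802] med [ 0.5326 -0.1359  0.0339] z [0.0052 0.0313 0.0851] rect [ 530.9 -140. ] [ 93.7 291.8] 84.5
top bottle [ 229  110   74   43 2788] med [0.8139 0.1095 0.089 ] z [0.0485 0.0598 0.1858] rect [803.4 110. ] [ 63.2 180.1] 0.2
top meas [261 251  26  11 238] med [0.4866 0.1027 0.0294] z [0.0197 0.0301 0.0349] rect [485.3 103.3] [67.8 27.2] 89.2
side brown hsv [ 14 131 101] [ 13 167 160] z 0.014378634876787545
side lath [314 335  87  20 946] med [0.5362 0.3315 0.0139] z [0.0091 0.0144 0.0163] rect [535.3 328.8] [ 30.5 154.3] 88.5
side stoptop [272 208   8  12  85] med [ 0.6416 -0.1414  0.0864] z [0.0792 0.0872 0.0894] rect [ 640.6 -149.4] [59.6 17.9] 84.9
side housetop [355 215  10  12  97] med [ 0.4289 -0.1156  0.0616] z [0.0556 0.0626 0.0648] rect [ 427.6 -122.2] [58.1 21.9] 82.2
side orange [330 215  17  11 127] med [ 0.4861 -0.1225  0.0634] z [0.058  0.0639 0.0672] rect [ 482.1 -131.6] [55.4 40.7] 80.7
side foot [ 271  207  104   41 2406] med [ 0.5267 -0.1218  0.0338] z [0.0072 0.0325 0.0733] rect [ 530.6 -138.8] [153.4 278.8] 63.1
side bottle [ 181  201   44  102 2066] med [0.8127 0.1171 0.0849] z [0.0535 0.0585 0.1826] rect [802.6 110. ] [ 59.4 179.8] 0.0
side meas [348 266  17  23 249] med [0.4873 0.1141 0.0275] z [0.0153 0.0303 0.0325] rect [485.9 104.6] [68.4 27.6] 89.6
```

Run:
```python
import cv2
i=cv2.imread("pics/top0.png"); a=cv2.resize(i[170:310,310:410],None,fx=4,fy=4,interpolation=2); b=cv2.resize(i[170:310,150:240],None,fx=4,fy=4,interpolation=2)
cv2.imwrite("pics/crop.png",cv2.hconcat([a,b]))
```

```text
(no output)
```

View pics/crop.png

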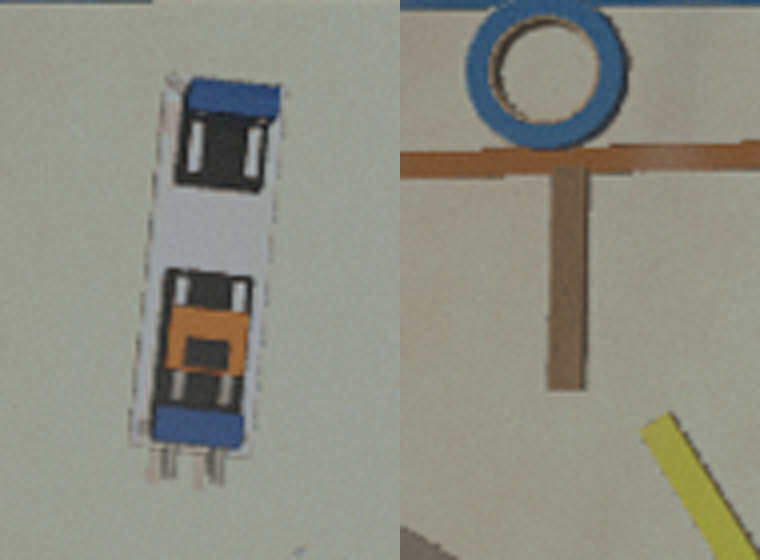

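The crop confirms the holder (blue stop at far end, yaw about −0.1 rad) and the brown lath lying along world x. Next I move above the lath and refine with the wrist camera.

```bash
cat >> h.py <<'E'
from scipy.spatial.transform import Rotation as Ro
def pose(): 
    s=manip.sense(); return np.array(s["position"]),Ro.from_euler('xyz',s["ee_rot"]),s
def delta(p,yaw,tilt=0,base=None):
    """shift & turn to world TCP p, tool down with yaw, then tilt lath's +x end up"""
    p0,R0,_=pose() 
    if base is not None: p0,R0=base
    R=Ro.from_euler('z',yaw)*Ro.from_euler('x',np.pi)*Ro.from_euler('y',-tilt)
    return R0.inv().apply(np.array(p)-p0).round(4),(R0.inv()*R).as_rotvec().round(4)
E
python3 - <<'E'
from h import *
print(delta([.54,.329,.2],np.pi),delta([.54,.329,.06],np.pi))
E
```

```text
(array([-0.3709, -0.0126,  0.0308]), array([-9.000e-04, -3.000e-04, -3.968e-01])) (array([-0.371 , -0.0125,  0.1708]), array([-9.000e-04, -3.000e-04, -3.968e-01]))
```

Call:
carry_out([
  {"dx": -0.371,"dy": -0.0126,"dz": 0.031,"wz": -0.397,"hand": -0.3},
  {"dx": -0.371,"dy": -0.0126,"dz": 0.031,"wz": -0.397,"hand": -0.3},
  {"dx": -0.371,"dy": -0.0126,"dz": 0.031,"wz": -0.397,"hand": -0.3},
  {"dx": -0.371,"dy": -0.0126,"dz": 0.031,"wz": -0.397,"hand": -0.3},
  {"dx": -0.371,"dy": -0.0126,"dz": 0.031,"wz": -0.397,"hand": -0.3},
  {"dx": -0.371,"dy": -0.0126,"dz": 0.031,"wz": -0.397,"hand": -0.3},
  {"dx": -0.371,"dy": -0.0126,"dz": 0.031,"wz": -0.397,"hand": -0.3},
  {"dx": -0.371,"dy": -0.0126,"dz": 0.031,"wz": -0.397,"hand": -0.3},
  {"dx": -0.371,"dy": -0.0126,"dz": 0.031,"wz": -0.397,"hand": -0.3},
  {"dx": -0.371,"dy": -0.0126,"dz": 0.031,"wz": -0.397,"hand": -0.3},
  {"dx": -0.371,"dy": -0.0126,"dz": 0.031,"wz": -0.397,"hand": -0.3},
  {"dx": -0.371,"dy": -0.0126,"dz": 0.031,"wz": -0.397,"hand": -0.3},
  {"dx": -0.371,"dy": -0.0126,"dz": 0.031,"wz": -0.397,"hand": -0.3},
  {"dx": -0.371,"dy": -0.0126,"dz": 0.031,"wz": -0.397,"hand": -0.3},
])

```text
invalid input
```

Run:
```python
from h import *
p,R,s=pose(); c=cap("wrist"); save(c,"w1"); P=cloud(c,s); Z=P[...,2]; X,Y=P[...,0],P[...,1]
print(p,s["ee_rot"],s["gripper_width"],s["clock"])
hsv=cv2.cvtColor(c["color"],cv2.COLOR_RGB2HSV)
m=(Z>.008)&(Z<.022)&(hsv[...,1]>70)&(abs(Y-.329)<.04)&(X>.42)&(X<.66)&(c["z_map"]>0)
k,l,st,_=cv2.connectedComponentsWithStats(m.astype(np.uint8)); i=1+st[1:,4].argmax()
Q=P[l==i]; print(st[i],np.percentile(Q,[1,50,99],axis=0).round(4),cv2.minAreaRect(Q[:,:2].astype(np.float32)*1000))
print(delta([.54,.329,.003],np.pi))
```

```text
[0.20276952 0.48401789 0.23088688] [-3.14068689e+00 -1.64769930e-04  2.74479899e+00] 0.08547251329681892 0.1Traceback (most recent call last):
  File "<stdin>", line 6, in <module>
ValueError: attempt to get argmax of an empty sequence
```

View pics/w1.png

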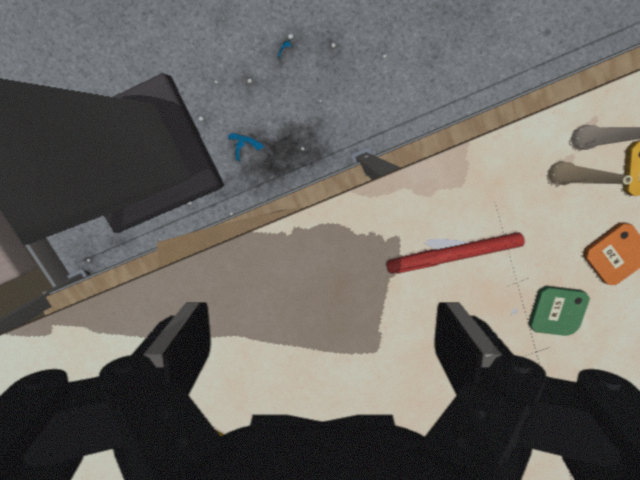

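The wrist image shows the worktop edge and the open fingers at (185,345) and (460,345); the arm has not moved because the call was refused. I'll retry with all keys given.

Call:
carry_out([
  {"dx": -0.371,"dy": -0.0126,"dz": 0.031,"wx": 0,"wy": 0,"wz": -0.397,"hand": -0.3},
  {"dx": -0.371,"dy": -0.0126,"dz": 0.031,"wx": 0,"wy": 0,"wz": -0.397,"hand": -0.3},
  {"dx": -0.371,"dy": -0.0126,"dz": 0.031,"wx": 0,"wy": 0,"wz": -0.397,"hand": -0.3},
  {"dx": -0.371,"dy": -0.0126,"dz": 0.031,"wx": 0,"wy": 0,"wz": -0.397,"hand": -0.3},
  {"dx": -0.371,"dy": -0.0126,"dz": 0.031,"wx": 0,"wy": 0,"wz": -0.397,"hand": -0.3},
  {"dx": -0.371,"dy": -0.0126,"dz": 0.031,"wx": 0,"wy": 0,"wz": -0.397,"hand": -0.3},
  {"dx": -0.371,"dy": -0.0126,"dz": 0.031,"wx": 0,"wy": 0,"wz": -0.397,"hand": -0.3},
  {"dx": -0.371,"dy": -0.0126,"dz": 0.031,"wx": 0,"wy": 0,"wz": -0.397,"hand": -0.3},
  {"dx": -0.371,"dy": -0.0126,"dz": 0.031,"wx": 0,"wy": 0,"wz": -0.397,"hand": -0.3},
  {"dx": -0.371,"dy": -0.0126,"dz": 0.031,"wx": 0,"wy": 0,"wz": -0.397,"hand": -0.3},
  {"dx": -0.371,"dy": -0.0126,"dz": 0.031,"wx": 0,"wy": 0,"wz": -0.397,"hand": -0.3},
  {"dx": -0.371,"dy": -0.0126,"dz": 0.031,"wx": 0,"wy": 0,"wz": -0.397,"hand": -0.3},
  {"dx": -0.371,"dy": -0.0126,"dz": 0.031,"wx": 0,"wy": 0,"wz": -0.397,"hand": -0.3},
], force=40)

```text
clock: 1.23
position: [0.5392, 0.3297, 0.2004]
ee_rot: [3.142, -0.0, -3.141]
wrist_force: [0.2, 0.1, 0.2]
gripper_width: 0.0552
grip_force: 0.0
```

```bash
cat > lath.py <<'E'
from h import *
p,R,s=pose(); c=cap("wrist"); save(c,"w2"); P=cloud(c,s); Z=P[...,2]; X,Y=P[...,0],P[...,1]
print(p,s["ee_rot"],s["gripper_width"],s["clock"])
hsv=cv2.cvtColor(c["color"],cv2.COLOR_RGB2HSV)
m=(Z>.008)&(Z<.022)&(hsv[...,1]>70)&(abs(Y-.329)<.04)&(X>.42)&(X<.66)&(c["z_map"]>0)
k,l,st,_=cv2.connectedComponentsWithStats(m.astype(np.uint8))
if k>1:
    i=1+st[1:,4].argmax()
    Q=P[l==i]; print(st[i],np.percentile(Q,[1,50,99],axis=0).round(4),cv2.minAreaRect(Q[:,:2].astype(np.float32)*1000))
print(delta([.54,.329,.003],np.pi))
E
python3 lath.py
```

```text
[0.5391873  0.32973192 0.20039603] [ 3.14156717e+00 -4.30410354e-04 -3.14066463e+00] 0.05518842035271939 1.2333
[ 307  118   29  173 4598] [[0.46   0.3157 0.0122]
 [0.5292 0.3274 0.014 ]
 [0.6114 0.3391 0.0157]] ((536.0099487304688, 327.61712646484375), (23.481922149658203, 154.02182006835938), 89.48385620117188)
(array([-0.0009, -0.001 ,  0.1976]), array([ 0.0001, -0.0001,  0.0015]))
```

Call:
carry_out([
  {"dx": -0.002,"dy": -0.002,"dz": 0.04,"wx": 0,"wy": 0,"wz": 0.01,"hand": -0.3},
  {"dx": -0.002,"dy": -0.002,"dz": 0.08,"wx": 0,"wy": 0,"wz": 0.01,"hand": -0.3},
  {"dx": -0.002,"dy": -0.002,"dz": 0.12,"wx": 0,"wy": 0,"wz": 0.01,"hand": -0.3},
  {"dx": -0.002,"dy": -0.002,"dz": 0.155,"wx": 0,"wy": 0,"wz": 0.01,"hand": -0.3},
  {"dx": -0.002,"dy": -0.002,"dz": 0.18,"wx": 0,"wy": 0,"wz": 0.01,"hand": -0.3},
  {"dx": -0.002,"dy": -0.002,"dz": 0.19,"wx": 0,"wy": 0,"wz": 0.01,"hand": -0.3},
  {"dx": -0.002,"dy": -0.002,"dz": 0.197,"wx": 0,"wy": 0,"wz": 0.01,"hand": -0.3},
  {"dx": -0.002,"dy": -0.002,"dz": 0.197,"wx": 0,"wy": 0,"wz": 0.01,"hand": -0.3},
  {"dx": -0.002,"dy": -0.002,"dz": 0.197,"wx": 0,"wy": 0,"wz": 0.01,"hand": 1},
  {"dx": -0.002,"dy": -0.002,"dz": 0.197,"wx": 0,"wy": 0,"wz": 0.01,"hand": 1},
  {"dx": -0.002,"dy": -0.002,"dz": 0.197,"wx": 0,"wy": 0,"wz": 0.01,"hand": 1},
  {"dx": -0.002,"dy": -0.002,"dz": 0.197,"wx": 0,"wy": 0,"wz": 0.01,"hand": 1},
  {"dx": -0.002,"dy": -0.002,"dz": 0.197,"wx": 0,"wy": 0,"wz": 0.01,"hand": 1},
  {"dx": -0.002,"dy": -0.002,"dz": 0.197,"wx": 0,"wy": 0,"wz": 0.01,"hand": 1},
], force=90)

```text
clock: 2.45
position: [0.543, 0.3277, 0.0053]
ee_rot: [3.14, 0.002, 3.132]
wrist_force: [-2.7, -0.5, 11.0]
gripper_width: 0.0214
grip_force: 88.9
```

Run:
```python
from h import *
p,R,s=pose();print(p,s["ee_rot"])
# lift, then over the holder (TCP above centre) at 0.25
print(delta([.541,.327,.25],np.pi-.009),delta([.57,-.142,.25],np.pi-.10))
```

```text
[0.54303551 0.32771138 0.00526451] [3.14022343e+00 2.45542383e-03 3.13184491e+00]
(array([ 0.0014, -0.0004, -0.2447]), array([ 0.0014,  0.0025, -0.0007])) (array([-0.0321, -0.4691, -0.2453]), array([0.0015, 0.0024, 0.0903]))
```

Call:
carry_out([
  {"dx": 0,"dy": 0,"dz": -0.04,"wx": 0,"wy": 0,"wz": 0,"hand": 1},
  {"dx": 0,"dy": 0,"dz": -0.08,"wx": 0,"wy": 0,"wz": 0,"hand": 1},
  {"dx": 0,"dy": 0,"dz": -0.12,"wx": 0,"wy": 0,"wz": 0,"hand": 1},
  {"dx": 0,"dy": 0,"dz": -0.16,"wx": 0,"wy": 0,"wz": 0,"hand": 1},
  {"dx": 0,"dy": -0.02,"dz": -0.195,"wx": 0,"wy": 0,"wz": 0.02,"hand": 1},
  {"dx": 0,"dy": -0.05,"dz": -0.22,"wx": 0,"wy": 0,"wz": 0.04,"hand": 1},
  {"dx": 0,"dy": -0.085,"dz": -0.24,"wx": 0,"wy": 0,"wz": 0.06,"hand": 1},
  {"dx": 0,"dy": -0.125,"dz": -0.25,"wx": 0,"wy": 0,"wz": 0.09,"hand": 1},
  {"dx": 0,"dy": -0.165,"dz": -0.26,"wx": 0,"wy": 0,"wz": 0.09,"hand": 1},
  {"dx": 0,"dy": -0.205,"dz": -0.27,"wx": 0,"wy": 0,"wz": 0.09,"hand": 1},
  {"dx": 0,"dy": -0.245,"dz": -0.28,"wx": 0,"wy": 0,"wz": 0.09,"hand": 1},
  {"dx": 0,"dy": -0.285,"dz": -0.29,"wx": 0,"wy": 0,"wz": 0.09,"hand": 1},
  {"dx": 0,"dy": -0.325,"dz": -0.295,"wx": 0,"wy": 0,"wz": 0.09,"hand": 1},
  {"dx": 0,"dy": -0.355,"dz": -0.295,"wx": 0,"wy": 0,"wz": 0.09,"hand": 1},
  {"dx": 0,"dy": -0.375,"dz": -0.295,"wx": 0,"wy": 0,"wz": 0.09,"hand": 1},
  {"dx": 0,"dy": -0.38,"dz": -0.295,"wx": 0,"wy": 0,"wz": 0.09,"hand": 1},
  {"dx": 0,"dy": -0.38,"dz": -0.295,"wx": 0,"wy": 0,"wz": 0.09,"hand": 1},
  {"dx": 0,"dy": -0.38,"dz": -0.295,"wx": 0,"wy": 0,"wz": 0.09,"hand": 1},
  {"dx": 0,"dy": -0.38,"dz": -0.295,"wx": 0,"wy": 0,"wz": 0.09,"hand": 1},
], force=90)

```text
clock: 4.03
position: [0.5385, -0.0517, 0.2986]
ee_rot: [3.141, 0.0, 3.043]
wrist_force: [-0.7, -0.2, 0.4]
gripper_width: 0.0209
grip_force: 88.8
```

```bash
cat > hold.py <<'E'
from h import *
p,R,s=pose(); c=cap("wrist"); save(c,"w3"); P=cloud(c,s); X,Y,Z=[P[...,i] for i in range(3)]
print(p,s["ee_rot"],s["gripper_width"],s["clock"])
hsv=cv2.cvtColor(c["color"],cv2.COLOR_RGB2HSV); H,S=hsv[...,0].astype(int),hsv[...,1].astype(int)
ok=(c["z_map"]>0)&(X>.35)&(X<.75)&(Y>-.25)&(Y<-.03)
def rep(n,m):
    k,l,st,_=cv2.connectedComponentsWithStats((m&ok).astype(np.uint8))
    if k<2: print(n,"none");return
    i=1+st[1:,4].argmax();Q=P[l==i]
    r=cv2.minAreaRect(Q[:,:2].astype(np.float32)*1000); print(n,st[i],Q.mean(0).round(4),np.percentile(Q[:,2],[5,50,95]).round(4),[np.round(x,1) for x in r])
b=(H>100)&(H<128)&(S>100); o=(H<22)&(S>130)
rep("stop",b&(Z>.080)&(Z<.094)); rep("house",b&(Z>.056)&(Z<.068)); rep("orange",o&(Z>.054)&(Z<.072)); rep("foot",(Z>.004)&(Z<.012)); rep("bed",(Z>.028)&(Z<.036))
# lath in tool frame
T=R.inv().apply((P-p).reshape(-1,3)).reshape(P.shape)
m=(c["z_map"]>0)&(abs(T[...,1])<.02)&(abs(T[...,0])<.1)&(T[...,2]>-.03)&(T[...,2]<.02)
k,l,st,_=cv2.connectedComponentsWithStats(m.astype(np.uint8)); i=1+st[1:,4].argmax(); Q=T[l==i]
print("lath tool",np.percentile(Q,[1,50,99],axis=0).round(4)); q=Q[abs(Q[:,1])<.008]; print("slope",np.polyfit(q[:,0],q[:,2],1))
E
python3 hold.py
```

```text
[ 0.53845994 -0.0516914   0.29859969] [3.14141802e+00 4.22922199e-04 3.04283956e+00] 0.02091940935072615 4.0333
stop [206 303  53  22 984] [ 0.6396 -0.1563  0.0864] [0.0822 0.0869 0.0881] [array([ 641.3, -155.5]), array([53.1, 21. ]), np.float64(82.9)]
house [ 199   81   65   27 1658] [ 0.4276 -0.1267  0.0617] [0.0601 0.0618 0.0633] [array([ 427.6, -127.1]), array([58.8, 22.9]), np.float64(84.1)]
orange [ 206  134   55   45 1768] [ 0.4863 -0.1333  0.063 ] [0.0615 0.0631 0.0649] [array([ 484. , -134.3]), array([52.1, 41.9]), np.float64(82.6)]
foot [ 208   83   76  217 5544] [ 0.5477 -0.1317  0.008 ] [0.0065 0.008  0.0095] [array([ 534.8, -140.6]), array([ 84.6, 249.2]), np.float64(83.2)]
bed [ 217  251   54   47 1586] [ 0.6137 -0.1483  0.0321] [0.0305 0.0321 0.0339] [array([ 617.6, -150.3]), array([60.3, 53.2]), np.float64(83.0)]
lath tool [[-0.0456 -0.0162 -0.0278]
 [ 0.0262 -0.0001 -0.0088]
 [ 0.083   0.0161 -0.0072]]
slope [-0.00129624 -0.00872127]
```

View pics/w3.png

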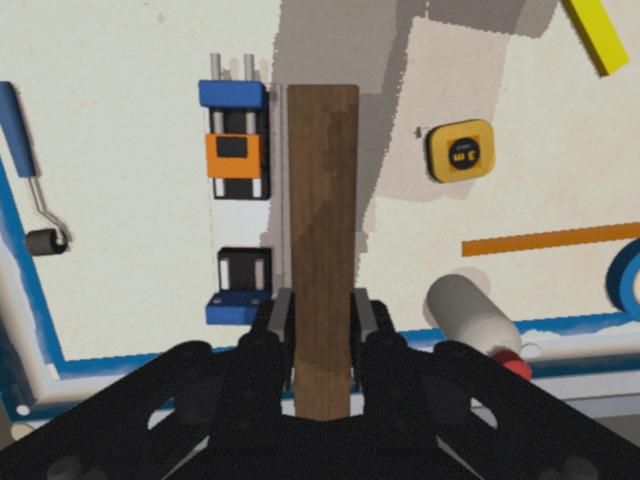

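The wrist image shows the lath held square between the fingers (end at (323,87)). The holder is at left, with housing (235,95), carriage (233,157) and stop (235,310).

```bash
cat >> h.py <<'E'
O=np.array([.5597,-.1428,0]); YH=-.118
L=[.0835,.0053]   # lath low-end bottom corner in tool x,z
def tcp(bx,bz,deg,dy=0,O=O,L=L):
    """TCP pose putting low-end bottom corner at holder (bx,bz), lath tilted deg"""
    R=Ro.from_euler('z',YH+np.pi)*Ro.from_euler('x',np.pi)*Ro.from_euler('y',-np.deg2rad(deg))
    b=O+Ro.from_euler('z',YH).apply([bx,dy,bz]); return b-R.apply([L[0],0,L[1]]),R
def rows(*a,base=None,**k):
    p0,R0,_=pose()
    if base is not None: p0,R0=base
    p,R=tcp(*a,**k)
    return R0.inv().apply(p-p0).round(4).tolist(),(R0.inv()*R).as_rotvec().round(4).tolist()
E
python3 - <<'E'
from h import *
for a in [(-.046,.09,26),(-.046,.036,26)]: print(a,tcp(*a)[0].round(4),rows(*a))
E
```

```text
(-0.046, 0.09, 26) [ 0.5862 -0.1459  0.1314] ([-0.0568, -0.0892, 0.1672], [0.0046, -0.4535, 0.0192])
(-0.046, 0.036, 26) [ 0.5862 -0.1459  0.0774] ([-0.0567, -0.0892, 0.2212], [0.0046, -0.4535, 0.0192])
```

Call:
carry_out([
  {"dx": -0.012,"dy": -0.02,"dz": 0,"wx": 0.001,"wy": -0.09,"wz": 0.004,"hand": 1},
  {"dx": -0.024,"dy": -0.04,"dz": 0,"wx": 0.002,"wy": -0.18,"wz": 0.008,"hand": 1},
  {"dx": -0.036,"dy": -0.06,"dz": 0,"wx": 0.003,"wy": -0.27,"wz": 0.012,"hand": 1},
  {"dx": -0.048,"dy": -0.08,"dz": 0.01,"wx": 0.004,"wy": -0.36,"wz": 0.016,"hand": 1},
  {"dx": -0.057,"dy": -0.089,"dz": 0.04,"wx": 0.0046,"wy": -0.4535,"wz": 0.019,"hand": 1},
  {"dx": -0.057,"dy": -0.089,"dz": 0.08,"wx": 0.0046,"wy": -0.4535,"wz": 0.019,"hand": 1},
  {"dx": -0.057,"dy": -0.089,"dz": 0.12,"wx": 0.0046,"wy": -0.4535,"wz": 0.019,"hand": 1},
  {"dx": -0.057,"dy": -0.089,"dz": 0.15,"wx": 0.0046,"wy": -0.4535,"wz": 0.019,"hand": 1},
  {"dx": -0.057,"dy": -0.089,"dz": 0.167,"wx": 0.0046,"wy": -0.4535,"wz": 0.019,"hand": 1},
  {"dx": -0.057,"dy": -0.089,"dz": 0.167,"wx": 0.0046,"wy": -0.4535,"wz": 0.019,"hand": 1},
  {"dx": -0.057,"dy": -0.089,"dz": 0.167,"wx": 0.0046,"wy": -0.4535,"wz": 0.019,"hand": 1},
  {"dx": -0.057,"dy": -0.089,"dz": 0.167,"wx": 0.0046,"wy": -0.4535,"wz": 0.019,"hand": 1},
  {"dx": -0.057,"dy": -0.089,"dz": 0.167,"wx": 0.0046,"wy": -0.4535,"wz": 0.019,"hand": 1},
], force=90)

```text
clock: 5.17
position: [0.5875, -0.1471, 0.1333]
ee_rot: [-3.14, 0.456, 3.023]
wrist_force: [-0.2, -0.1, 0.6]
gripper_width: 0.0212
grip_force: 88.8
```

```bash
cat > look.py <<'E'
import sys
from h import *
p,R,s=pose(); c=cap("wrist"); save(c,sys.argv[1]); P=cloud(c,s)
print(p,s["ee_rot"],s["wrist_force"].round(1))
hsv=cv2.cvtColor(c["color"],cv2.COLOR_RGB2HSV); H,S=hsv[...,0].astype(int),hsv[...,1].astype(int)
Q=Ro.from_euler('z',-YH).apply((P-O).reshape(-1,3)).reshape(P.shape); ok=(c["z_map"]>0)
T=R.inv().apply((P-p).reshape(-1,3)).reshape(P.shape)
def rep(n,m,A=Q):
    k,l,st,_=cv2.connectedComponentsWithStats((m&ok).astype(np.uint8))
    if k<2: print(n,"none");return
    i=1+st[1:,4].argmax();q=A[l==i]; r=cv2.minAreaRect(q[:,:2].astype(np.float32)*1000)
    print(n,st[i],"p1/50/99",(np.percentile(q,[1,50,99],axis=0)*1000).round(1).tolist(),[np.round(x,1) for x in r]); return q
X,Y,Z=[Q[...,i] for i in range(3)]
near=(abs(X)<.17)&(abs(Y)<.06)
rep("house",near&(H>100)&(H<128)&(S>100)&(Z>.056)&(Z<.068)&(X<0)); rep("carr",near&(H<22)&(S>130)&(Z>.058)&(Z<.07)&(X<-.04))
m=(abs(T[...,1])<.02)&(abs(T[...,0])<.1)&(T[...,2]>-.016)&(T[...,2]<.002)
rep("lath(tool)",m,T); q=rep("lath(holder)",m)
E
python3 look.py w4
```

```text
[ 0.58746681 -0.14711132  0.13331263] [-3.14044044  0.45624204  3.02347942] [-0.2 -0.1  0.6]
house none
carr [ 256    0  135   36 4680] p1/50/99 [[-67.9, -26.1, 61.3], [-62.1, -1.0, 63.0], [-55.7, 23.9, 64.7]] [array([-61.7,  -1.1]), array([12.8, 51.6]), np.float64(0.2)]
lath(tool) [  269    84   109   337 21687] p1/50/99 [[-45.6, -12.5, -13.1], [30.2, -0.0, -8.4], [83.4, 12.2, -6.8]] [array([18.1, -1.2]), array([ 39.7, 133.8]), np.float64(84.1)]
lath(holder) [  269    84   109   337 21687] p1/50/99 [[-50.5, -13.5, 103.9], [-2.7, -1.0, 127.6], [65.4, 11.2, 160.9]] [array([ 8.8, -0.9]), array([ 40. , 120.1]), np.float64(89.4)]
```

View pics/w4.png

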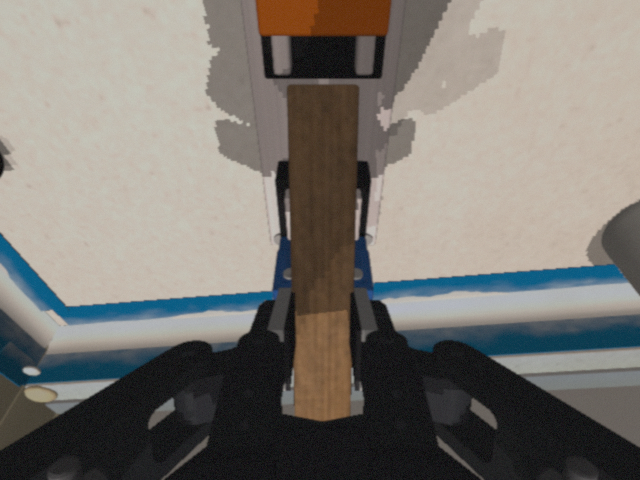

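Lath (y −1.0 mm) and carriage (y −1.1 mm, hood front at x −55.7) are aligned in the image: lath end at (323,87), carriage at (323,20). Next I descend and press.

Run:
```python
from h import *
for a in [(-.046,.06,26),(-.046,.036,26),(-.050,.034,26),(-.0615,.034,26),(-.070,.034,26),(-.081,.034,26)]: print(a,rows(*a,dy=-.001))
```

```text
(-0.046, 0.06, 26) ([0.0151, 0.0001, 0.028], [-0.0013, 0.0024, -0.0002])
(-0.046, 0.036, 26) ([0.0257, 0.0001, 0.0495], [-0.0013, 0.0024, -0.0002])
(-0.05, 0.034, 26) ([0.0302, 0.0001, 0.0496], [-0.0013, 0.0024, -0.0002])
(-0.0615, 0.034, 26) ([0.0405, 0.0001, 0.0445], [-0.0013, 0.0024, -0.0002])
(-0.07, 0.034, 26) ([0.0481, 0.0001, 0.0408], [-0.0013, 0.0024, -0.0002])
(-0.081, 0.034, 26) ([0.058, 0.0001, 0.0359], [-0.0013, 0.0024, -0.0002])
```

Call:
carry_out([
  {"dx": 0.008,"dy": 0,"dz": 0.014,"wx": 0,"wy": 0.002,"wz": 0,"hand": 1},
  {"dx": 0.0151,"dy": 0,"dz": 0.028,"wx": 0,"wy": 0.002,"wz": 0,"hand": 1},
  {"dx": 0.0205,"dy": 0,"dz": 0.039,"wx": 0,"wy": 0.002,"wz": 0,"hand": 1},
  {"dx": 0.0257,"dy": 0,"dz": 0.0495,"wx": 0,"wy": 0.002,"wz": 0,"hand": 1},
  {"dx": 0.0257,"dy": 0,"dz": 0.0495,"wx": 0,"wy": 0.002,"wz": 0,"hand": 1},
  {"dx": 0.0302,"dy": 0,"dz": 0.0496,"wx": 0,"wy": 0.002,"wz": 0,"hand": 1},
  {"dx": 0.034,"dy": 0,"dz": 0.0477,"wx": 0,"wy": 0.002,"wz": 0,"hand": 1},
  {"dx": 0.0375,"dy": 0,"dz": 0.046,"wx": 0,"wy": 0.002,"wz": 0,"hand": 1},
  {"dx": 0.0405,"dy": 0,"dz": 0.0445,"wx": 0,"wy": 0.002,"wz": 0,"hand": 1},
  {"dx": 0.043,"dy": 0,"dz": 0.0433,"wx": 0,"wy": 0.002,"wz": 0,"hand": 1},
  {"dx": 0.043,"dy": 0,"dz": 0.0433,"wx": 0,"wy": 0.002,"wz": 0,"hand": 1},
  {"dx": 0.043,"dy": 0,"dz": 0.0433,"wx": 0,"wy": 0.002,"wz": 0,"hand": 1},
], force=110)

```text
clock: 6.22
position: [0.5673, -0.1449, 0.0743]
ee_rot: [-3.141, 0.453, 3.023]
wrist_force: [4.5, -0.8, 1.3]
gripper_width: 0.0204
grip_force: 111.9
```

```bash
python3 look.py w5
python3 - <<'E'
from h import *
for a in [(-.070,.0335,26),(-.081,.0335,26)]: print(a,rows(*a,dy=-.001))
E
```

```text
[ 0.56732262 -0.14490551  0.07426666] [-3.14101826  0.45310518  3.02268554] [ 4.5 -0.8  1.3]
house [382  10   1   2   2] p1/50/99 [[-96.6, 13.2, 64.9], [-96.4, 13.2, 65.3], [-96.2, 13.3, 65.8]] [array([-96.4,  13.2]), array([0.4, 0. ]), np.float64(-159.1)]
carr [  221     0   207   143 17217] p1/50/99 [[-97.9, -26.2, 61.5], [-75.9, -1.2, 63.0], [-60.4, 24.2, 65.2]] [array([-79.1,  -1. ]), array([51.9, 39.4]), np.float64(89.9)]
lath(tool) [  269   143   109   278 17374] p1/50/99 [[-46.4, -13.5, -13.8], [17.7, 0.0, -8.3], [64.8, 13.6, -6.8]] [array([8.7, 0.3]), array([115.6,  39.5]), np.float64(8.0)]
lath(holder) [  269   143   109   278 17374] p1/50/99 [[-54.2, -14.7, 53.4], [-11.8, -1.1, 73.9], [46.0, 12.5, 101.7]] [array([-3.8, -1. ]), array([ 39.8, 104.8]), np.float64(80.6)]
(-0.07, 0.0335, 26) ([0.0042, 0.0002, -0.0029], [-0.001, -0.001, -0.0008])
(-0.081, 0.0335, 26) ([0.0141, 0.0002, -0.0077], [-0.001, -0.001, -0.0008])
```

View pics/w5.png

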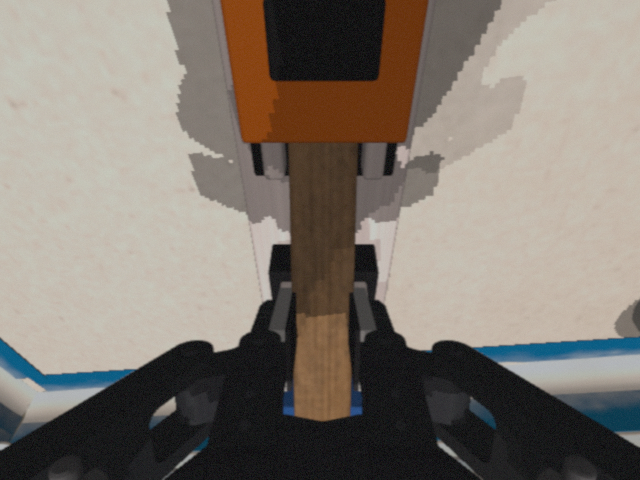

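The lath end is under the orange hood (front edge at row 142) and centred. The carriage is pressed about 5 mm and the wrist force reads 4.5 N. I'll press on.

Call:
carry_out([
  {"dx": 0.003,"dy": 0,"dz": -0.0017,"wx": 0,"wy": 0,"wz": 0,"hand": 1},
  {"dx": 0.006,"dy": 0,"dz": -0.0033,"wx": 0,"wy": 0,"wz": 0,"hand": 1},
  {"dx": 0.009,"dy": 0,"dz": -0.005,"wx": 0,"wy": 0,"wz": 0,"hand": 1},
  {"dx": 0.012,"dy": 0,"dz": -0.0066,"wx": 0,"wy": 0,"wz": 0,"hand": 1},
  {"dx": 0.014,"dy": 0,"dz": -0.0077,"wx": 0,"wy": 0,"wz": 0,"hand": 1},
  {"dx": 0.014,"dy": 0,"dz": -0.0077,"wx": 0,"wy": 0,"wz": 0,"hand": 1},
  {"dx": 0.014,"dy": 0,"dz": -0.0077,"wx": 0,"wy": 0,"wz": 0,"hand": 1},
], force=115)

```text
clock: 6.85
position: [0.552, -0.1431, 0.0751]
ee_rot: [-3.141, 0.454, 3.023]
wrist_force: [8.3, 0.6, 0.8]
gripper_width: 0.0199
grip_force: 113.0
```

```bash
python3 look.py w6
python3 - <<'E'
from h import *
for d in (26,20,14,8,4,2,0):
    a=(-.0873+.014*np.sin(np.deg2rad(d)),.0335,d); print(a,rows(*a,dy=-.001),(tcp(*a)[0]*1000).round(1))
E
```

```text
[ 0.55197644 -0.14310974  0.07508248] [-3.14107255  0.45362387  3.02288672] [8.3 0.6 0.8]
house [369  46   1   2   2] p1/50/99 [[-103.9, 10.6, 65.9], [-103.9, 10.6, 66.4], [-103.8, 10.7, 66.8]] [array([-103.9,   10.6]), array([0.1, 0. ]), np.float64(100.6)]
carr [  222     0   206   143 17074] p1/50/99 [[-113.3, -26.2, 61.5], [-90.9, -0.9, 63.0], [-75.4, 24.2, 65.1]] [array([-94.3,  -1. ]), array([39.7, 51.9]), np.float64(0.1)]
lath(tool) [  269   143   109   278 17330] p1/50/99 [[-45.8, -13.6, -13.9], [17.5, 0.0, -8.1], [64.8, 13.4, -6.4]] [array([8.9, 0.3]), array([115.1,  39.5]), np.float64(8.0)]
lath(holder) [  269   143   109   278 17330] p1/50/99 [[-69.2, -14.8, 53.5], [-26.9, -1.2, 74.6], [29.8, 12.2, 102.9]] [array([-19.3,  -1.1]), array([ 39.7, 103.6]), np.float64(80.6)]
(np.float64(-0.08116280394495291), 0.0335, 26) ([0.0009, 0.0002, -0.0002], [-0.0009, -0.0001, -0.0006]) [ 551.3 -141.8   74.9]
(np.float64(-0.08251171799344065), 0.0335, 20) ([0.002, 0.0002, 0.008], [-0.0008, 0.1046, -0.0006]) [ 553.9 -142.1   67. ]
(np.float64(-0.08391309346160465), 0.0335, 14) ([0.0041, 0.0002, 0.0161], [-0.0008, 0.2093, -0.0007]) [ 555.6 -142.3   58.8]
(np.float64(-0.08535157658655909), 0.0335, 8) ([0.0071, 0.0002, 0.024], [-0.0008, 0.3141, -0.0007]) [ 556.3 -142.4   50.4]
(np.float64(-0.08632340936758225), 0.0335, 4) ([0.0096, 0.0002, 0.0292], [-0.0007, 0.3839, -0.0007]) [ 556.3 -142.4   44.6]
(np.float64(-0.086811407046165), 0.0335, 2) ([0.011, 0.0002, 0.0318], [-0.0007, 0.4188, -0.0007]) [ 556.2 -142.4   41.7]
(np.float64(-0.0873), 0.0335, 0) ([0.0125, 0.0002, 0.0343], [-0.0007, 0.4537, -0.0008]) [ 555.9 -142.4   38.8]
```

Call:
carry_out([
  {"dx": 0.0013,"dy": 0,"dz": 0.004,"wx": 0,"wy": 0.052,"wz": 0,"hand": 1},
  {"dx": 0.002,"dy": 0,"dz": 0.008,"wx": 0,"wy": 0.1046,"wz": 0,"hand": 1},
  {"dx": 0.003,"dy": 0,"dz": 0.012,"wx": 0,"wy": 0.157,"wz": 0,"hand": 1},
  {"dx": 0.0041,"dy": 0,"dz": 0.0161,"wx": 0,"wy": 0.2093,"wz": 0,"hand": 1},
  {"dx": 0.0055,"dy": 0,"dz": 0.02,"wx": 0,"wy": 0.2615,"wz": 0,"hand": 1},
  {"dx": 0.0071,"dy": 0,"dz": 0.024,"wx": 0,"wy": 0.3141,"wz": 0,"hand": 1},
  {"dx": 0.0083,"dy": 0,"dz": 0.0266,"wx": 0,"wy": 0.349,"wz": 0,"hand": 1},
  {"dx": 0.0096,"dy": 0,"dz": 0.0292,"wx": 0,"wy": 0.3839,"wz": 0,"hand": 1},
  {"dx": 0.011,"dy": 0,"dz": 0.0318,"wx": 0,"wy": 0.4188,"wz": 0,"hand": 1},
  {"dx": 0.0125,"dy": 0,"dz": 0.0343,"wx": 0,"wy": 0.4537,"wz": 0,"hand": 1},
  {"dx": 0.0125,"dy": 0,"dz": 0.0343,"wx": 0,"wy": 0.4537,"wz": 0,"hand": 1},
  {"dx": 0.0125,"dy": 0,"dz": 0.0343,"wx": 0,"wy": 0.4537,"wz": 0,"hand": 1},
], force=115)

```text
clock: 7.9
position: [0.5562, -0.1436, 0.0378]
ee_rot: [-3.141, -0.001, 3.023]
wrist_force: [7.5, -0.8, -1.9]
gripper_width: 0.0207
grip_force: 113.3
```

```bash
python3 look.py w7
python3 - <<'E'
from h import *
for a in [(-.0873,.0325,0),(-.077,.0325,0),(-.075,.0315,0)]: print(a,rows(*a,dy=-.001),(tcp(*a)[0]*1000).round(1))
c=cap("side"); cv2.imwrite("pics/s7.png",cv2.resize(c["color"][170:270,250:400,::-1],None,fx=4,fy=4,interpolation=2))
E
```

```text
[ 0.55621632 -0.1436451   0.03778156] [-3.14122956e+00 -7.75407566e-04  3.02271209e+00] [ 7.5 -0.8 -1.9]
house [343  43   1   1   1] p1/50/99 [[-95.8, 4.2, 65.5], [-95.8, 4.2, 65.5], [-95.8, 4.2, 65.5]] [array([-95.8,   4.2]), array([0., 0.]), np.float64(0.0)]
carr [  231     0   187   122 16988] p1/50/99 [[-106.5, -26.0, 61.0], [-88.7, -1.0, 63.0], [-75.8, 24.1, 64.8]] [array([-91.5,  -1.2]), array([31.9, 51.7]), np.float64(0.0)]
lath(tool) [  269   122   109   299 18758] p1/50/99 [[-45.9, -12.8, -13.6], [22.3, -0.0, -8.5], [71.6, 12.9, -6.8]] [array([12.1, -0.8]), array([ 39.6, 122.1]), np.float64(83.1)]
lath(holder) [  269   122   109   299 18758] p1/50/99 [[-75.0, -14.1, 44.6], [-25.6, -1.2, 46.3], [42.5, 11.6, 51.4]] [array([-15.5,  -2. ]), array([122.1,  39.6]), np.float64(6.9)]
(-0.0873, 0.0325, 0) ([0.0003, 0.0002, 0.0001], [-0.0005, -0.0004, -0.0009]) [ 555.9 -142.4   37.8]
(-0.077, 0.0325, 0) ([-0.01, 0.0002, 0.0001], [-0.0005, -0.0004, -0.0009]) [ 566.2 -143.6   37.8]
(-0.075, 0.0315, 0) ([-0.012, 0.0002, 0.0011], [-0.0005, -0.0004, -0.0009]) [ 568.1 -143.8   36.8]
```

View pics/s7.png

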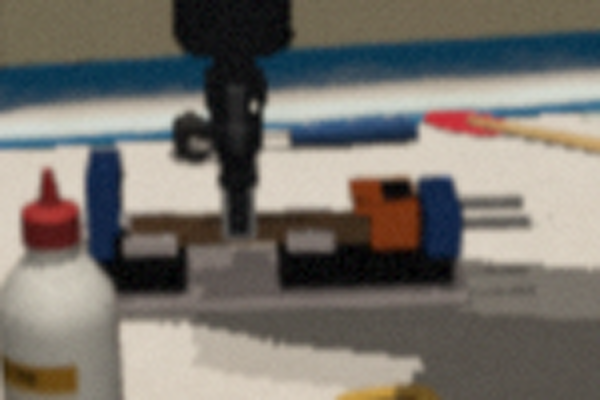

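The side view shows the lath flat on both beds, its far end (at 125,222) just short of the blue stop and its other end under the hood. I'll ease it into the pocket.

Call:
carry_out([
  {"dx": -0.003,"dy": 0,"dz": 0.0003,"wx": 0,"wy": 0,"wz": 0,"hand": 1},
  {"dx": -0.006,"dy": 0,"dz": 0.0005,"wx": 0,"wy": 0,"wz": 0,"hand": 1},
  {"dx": -0.008,"dy": 0,"dz": 0.0008,"wx": 0,"wy": 0,"wz": 0,"hand": 1},
  {"dx": -0.0095,"dy": 0,"dz": 0.001,"wx": 0,"wy": 0,"wz": 0,"hand": 1},
  {"dx": -0.0095,"dy": 0,"dz": 0.0015,"wx": 0,"wy": 0,"wz": 0,"hand": 1},
  {"dx": -0.0095,"dy": 0,"dz": 0.0015,"wx": 0,"wy": 0,"wz": 0,"hand": 1},
], force=40)

```text
clock: 8.5
position: [0.5645, -0.1446, 0.0374]
ee_rot: [-3.141, -0.001, 3.023]
wrist_force: [-0.4, -0.4, 14.7]
gripper_width: 0.0204
grip_force: 115.4
```

```bash
python3 look.py w8 | grep -v house
```

```text
[ 0.56452506 -0.14456302  0.03737338] [-3.14083877e+00 -1.07114054e-03  3.02251192e+00] [-0.4 -0.4 14.7]
carr [  231     0   187   121 16969] p1/50/99 [[-98.1, -26.0, 61.4], [-80.4, -0.9, 63.0], [-67.6, 24.1, 64.8]] [array([-83.1,  -1.1]), array([51.7, 31.5]), np.float64(90.0)]
lath(tool) [  269   121   109   300 18889] p1/50/99 [[-46.0, -13.1, -13.8], [22.5, -0.0, -8.6], [71.9, 13.0, -7.0]] [array([12.4, -0.7]), array([ 39.7, 122.2]), np.float64(82.9)]
lath(holder) [  269   121   109   300 18889] p1/50/99 [[-66.9, -14.2, 44.4], [-17.5, -1.1, 46.0], [51.0, 11.9, 51.2]] [array([-7.4, -1.9]), array([122.2,  39.7]), np.float64(7.0)]
```

Call:
carry_out([
  {"dx": -0.001,"dy": 0,"dz": 0,"wx": 0,"wy": 0,"wz": 0,"hand": 1},
  {"dx": -0.002,"dy": 0,"dz": 0,"wx": 0,"wy": 0,"wz": 0,"hand": 1},
  {"dx": -0.002,"dy": 0,"dz": 0,"wx": 0,"wy": 0,"wz": 0,"hand": 1},
  {"dx": -0.002,"dy": 0,"dz": 0,"wx": 0,"wy": 0,"wz": 0,"hand": 0.2},
  {"dx": -0.002,"dy": 0,"dz": 0,"wx": 0,"wy": 0,"wz": 0,"hand": 0.2},
  {"dx": -0.002,"dy": 0,"dz": 0,"wx": 0,"wy": 0,"wz": 0,"hand": 0.2},
  {"dx": -0.002,"dy": 0,"dz": 0,"wx": 0,"wy": 0,"wz": 0,"hand": 0.2},
], force=40)

```text
clock: 9.13
position: [0.5656, -0.1445, 0.0361]
ee_rot: [-3.142, -0.003, 3.022]
wrist_force: [0.2, 0.0, -0.7]
gripper_width: 0.0345
grip_force: 0.0
```

```bash
python3 look.py w9 | grep -v house
```

```text
[ 0.56559165 -0.14448155  0.03614666] [-3.14151595 -0.00329516  3.02238655] [ 0.2  0.  -0.7]
carr [  229     0   189   124 17326] p1/50/99 [[-96.6, -26.1, 61.4], [-78.6, -1.0, 63.0], [-65.7, 24.1, 64.8]] [array([-81.4,  -1. ]), array([32.3, 51.8]), np.float64(0.3)]
lath(tool) [  287   124    71   297 18773] p1/50/99 [[-44.5, -12.1, -11.5], [22.6, -0.4, -10.0], [70.9, 11.3, -8.4]] [array([12.1, -0.4]), array([119. ,  24.2]), np.float64(0.0)]
lath(holder) [  287   124    71   297 18773] p1/50/99 [[-64.8, -13.0, 44.7], [-16.5, -1.3, 46.3], [50.5, 10.4, 47.7]] [array([-6. , -1.3]), array([ 24.2, 119. ]), np.float64(89.9)]
```

Call:
carry_out([
  {"dx": 0,"dy": 0,"dz": -0.01,"wx": 0,"wy": 0,"wz": 0,"hand": 0},
  {"dx": 0,"dy": 0,"dz": -0.03,"wx": 0,"wy": 0,"wz": 0,"hand": 0},
  {"dx": 0,"dy": 0,"dz": -0.06,"wx": 0,"wy": 0,"wz": 0,"hand": 0},
  {"dx": 0,"dy": 0,"dz": -0.1,"wx": 0,"wy": 0,"wz": 0,"hand": 0},
  {"dx": 0,"dy": 0,"dz": -0.14,"wx": 0,"wy": 0,"wz": 0,"hand": 0},
  {"dx": 0,"dy": 0,"dz": -0.16,"wx": 0,"wy": 0,"wz": 0,"hand": 0},
  {"dx": 0,"dy": 0,"dz": -0.16,"wx": 0,"wy": 0,"wz": 0,"hand": 0},
  {"dx": 0,"dy": 0,"dz": -0.16,"wx": 0,"wy": 0,"wz": 0,"hand": 0},
  {"dx": 0,"dy": 0,"dz": -0.16,"wx": 0,"wy": 0,"wz": 0,"hand": 0},
], force=40)

```text
clock: 9.93
position: [0.566, -0.1445, 0.1962]
ee_rot: [-3.142, -0.003, 3.022]
wrist_force: [-0.2, -0.1, -0.9]
gripper_width: 0.0428
grip_force: 0.0
```

Run:
```python
from h import *
p,R,s=pose(); c=cap("wrist"); save(c,"w10"); P=cloud(c,s); Q=Ro.from_euler('z',-YH).apply((P-O).reshape(-1,3)).reshape(P.shape)
hsv=cv2.cvtColor(c["color"],cv2.COLOR_RGB2HSV); H,S=hsv[...,0].astype(int),hsv[...,1].astype(int)
X,Y,Z=[Q[...,i] for i in range(3)]; ok=c["z_map"]>0
m=ok&(abs(Y)<.02)&(abs(X)<.085)&(Z>.038)&(Z<.056)&(H<25)&(S>60)
k,l,st,_=cv2.connectedComponentsWithStats(m.astype(np.uint8)); i=1+st[1:,4].argmax(); q=Q[l==i]
print(p,s["clock"],st[i],np.percentile(q,[1,50,99],axis=0).round(4).tolist(),cv2.minAreaRect(q[:,:2].astype(np.float32)*1000))
print(np.linalg.lstsq(np.c_[q[:,:2],np.ones(len(q))],q[:,2],rcond=None)[0].round(4))
m=ok&(H<22)&(S>130)&(Z>.058)&(Z<.07)&(abs(Y)<.04)&(abs(X)<.15); print("carr",np.percentile(X[m],[1,99]))
c=cap("side"); cv2.imwrite("pics/s10.png",cv2.resize(c["color"][170:270,250:400,::-1],None,fx=4,fy=4,interpolation=2))
```

```text
[ 0.56604508 -0.14449296  0.19620448] 9.9333 [ 307  129   32  174 5172] [[-0.0642, -0.0129, 0.0446], [-0.0017, -0.0014, 0.0463], [0.073, 0.0102, 0.0479]] ((5.148101806640625, -1.1532516479492188), (23.89011001586914, 140.165283203125), 89.89864349365234)
[ 0.0042 -0.0032  0.0463]
carr [-0.10643308 -0.06543076]
```

View pics/s10.png

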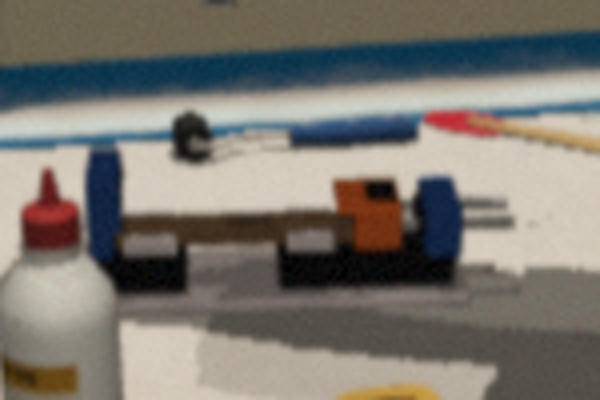

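The lath is seated: the carriage reads 10 mm, one end is in the pocket and the other under the hood. It slopes about 0.24°, so I'll give it a light press near the far bed to be sure.

Call:
carry_out([
  {"dx": -0.02,"dy": 0,"dz": 0.03,"wx": 0,"wy": 0,"wz": 0,"hand": 1},
  {"dx": -0.02,"dy": 0,"dz": 0.06,"wx": 0,"wy": 0,"wz": 0,"hand": 1},
  {"dx": -0.02,"dy": 0,"dz": 0.09,"wx": 0,"wy": 0,"wz": 0,"hand": 1},
  {"dx": -0.02,"dy": 0,"dz": 0.12,"wx": 0,"wy": 0,"wz": 0,"hand": 1},
  {"dx": -0.02,"dy": 0,"dz": 0.135,"wx": 0,"wy": 0,"wz": 0,"hand": 1},
  {"dx": -0.02,"dy": 0,"dz": 0.143,"wx": 0,"wy": 0,"wz": 0,"hand": 1},
  {"dx": -0.02,"dy": 0,"dz": 0.147,"wx": 0,"wy": 0,"wz": 0,"hand": 1},
  {"dx": -0.02,"dy": 0,"dz": 0.149,"wx": 0,"wy": 0,"wz": 0,"hand": 1},
  {"dx": -0.02,"dy": 0,"dz": 0.15,"wx": 0,"wy": 0,"wz": 0,"hand": 1},
  {"dx": -0.02,"dy": 0,"dz": 0.1504,"wx": 0,"wy": 0,"wz": 0,"hand": 1},
  {"dx": -0.02,"dy": 0,"dz": 0.1504,"wx": 0,"wy": 0,"wz": 0,"hand": 1},
], force=30)

```text
clock: 10.95
position: [0.5864, -0.1472, 0.0468]
ee_rot: [-3.141, -0.001, 3.022]
wrist_force: [-0.6, -0.0, 0.5]
gripper_width: -0.0002
grip_force: 0.0
```

Call:
carry_out([
  {"dx": 0,"dy": 0,"dz": 0.0006,"wx": 0,"wy": 0,"wz": 0,"hand": 1},
  {"dx": 0,"dy": 0,"dz": 0.0012,"wx": 0,"wy": 0,"wz": 0,"hand": 1},
  {"dx": 0,"dy": 0,"dz": 0.0016,"wx": 0,"wy": 0,"wz": 0,"hand": 1},
  {"dx": 0,"dy": 0,"dz": 0.0016,"wx": 0,"wy": 0,"wz": 0,"hand": 1},
], force=30)

```text
clock: 11.28
position: [0.5864, -0.1472, 0.046]
ee_rot: [-3.141, -0.0, 3.022]
wrist_force: [-4.6, 1.3, 16.4]
gripper_width: -0.0
grip_force: 8.4
```

Call:
carry_out([
  {"dx": 0,"dy": 0,"dz": -0.01,"wx": 0,"wy": 0,"wz": 0,"hand": 1},
  {"dx": 0,"dy": 0,"dz": -0.04,"wx": 0,"wy": 0,"wz": 0,"hand": 1},
  {"dx": 0.005,"dy": 0,"dz": -0.08,"wx": 0,"wy": 0,"wz": 0,"hand": 1},
  {"dx": 0.015,"dy": 0,"dz": -0.12,"wx": 0,"wy": 0,"wz": 0,"hand": 1},
  {"dx": 0.02,"dy": 0,"dz": -0.15,"wx": 0,"wy": 0,"wz": 0,"hand": 1},
  {"dx": 0.02,"dy": 0,"dz": -0.15,"wx": 0,"wy": 0,"wz": 0,"hand": 1},
  {"dx": 0.02,"dy": 0,"dz": -0.15,"wx": 0,"wy": 0,"wz": 0,"hand": 1},
  {"dx": 0.02,"dy": 0,"dz": -0.15,"wx": 0,"wy": 0,"wz": 0,"hand": 1},
], force=30)

```text
clock: 11.95
position: [0.5663, -0.1446, 0.1944]
ee_rot: [-3.141, -0.002, 3.022]
wrist_force: [0.8, -0.3, -0.9]
gripper_width: -0.0001
grip_force: 0.0
```

Run:
```python
from h import *
p,R,s=pose(); c=cap("wrist"); P=cloud(c,s); Q=Ro.from_euler('z',-YH).apply((P-O).reshape(-1,3)).reshape(P.shape)
hsv=cv2.cvtColor(c["color"],cv2.COLOR_RGB2HSV); H,S=hsv[...,0].astype(int),hsv[...,1].astype(int)
X,Y,Z=[Q[...,i] for i in range(3)]; ok=c["z_map"]>0
m=ok&(abs(Y)<.02)&(abs(X)<.085)&(Z>.038)&(Z<.056)&(H<25)&(S>60)
k,l,st,_=cv2.connectedComponentsWithStats(m.astype(np.uint8)); i=1+st[1:,4].argmax(); q=Q[l==i]
print(p,np.percentile(q,[1,50,99],axis=0).round(4).tolist(),np.linalg.lstsq(np.c_[q[:,:2],np.ones(len(q))],q[:,2],rcond=None)[0].round(4))
m=ok&(H<22)&(S>130)&(Z>.058)&(Z<.07)&(abs(Y)<.04)&(abs(X)<.15); cx=np.percentile(X[m],99); print("carr",cx)
if abs(cx+.0655)<.0015 and abs(np.median(q[:,2])-.0463)<.001: print(manip.finish_job())
```

```text
[ 0.56626541 -0.14455095  0.19444261] [[-0.0646, -0.0128, 0.0444], [-0.008, -0.0014, 0.046], [0.0596, 0.0105, 0.0476]] [ 0.0005 -0.0009  0.046 ]
carr -0.0657528593363461
the job is handed in; nothing more can be done
None
```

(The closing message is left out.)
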